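# Take a carded seal pack off its upturned peg and stand it in the job rack

## Task

Take the orange carded pack off its display peg: draw it towards the free end and raise its hanging end as you go, so that the hole follows the upturned tip without forcing the light wire peg. Then lower it into the slot of the grey job rack until it stands upright on the slot's floor, let go only then, and withdraw. Leave the blue pack on its peg and do not disturb the stand, ink jar, bottle or wrench, and do not drop the orange pack on the bench.

Things in the scene. Friction and masses are not known exactly. Their poses are not given: they have to be found in the camera images.
- pack: ORANGE carded pack to take, 70-130 g: upright rigid card 66 mm wide (y), 2 thick (x), 190 tall (z). Origin: middle of its lower edge. z 0-45 mm flat tail; 45-90 white clamshell 50 wide, 24 thick; 90-138 flat, with the hanging hole; 138-190 grip block 50 wide, 12 thick; all centred. Hangs on either peg, 45-60 mm before the crossbar, free to swing, its x along the peg within 0.1 rad.
- pack_hole (a point): Centre of the orange pack's hanging hole, z 119 mm in the pack: 16 mm wide, 10 mm high (z 114-124), closed all round. At the start its upper edge rests on the peg's straight part.
- pack_grip (a point): Point to pinch in the orange pack's grip block, z 172 mm in the pack (18 mm below its top), mid-width: pinch from above, across the 12 mm thickness. Keep the fingertips over 28 mm above the hole's upper edge (pack z above 152 mm), so that the upturned tip passes below them.
- stand: Fixed peg stand: green crossbar 300 mm wide, z 145-185 mm, 15 thick, on two posts at its ends, foot plate behind. Origin: on the bench under the middle of the bar's front face; z up, y along the bar. Two level pegs run out along its -x (towards the robot). A wire must not be pushed with more than 6 N, nor the stand touched with more than 5 N by the robot.
- root_left (a point): Root of the left peg in the crossbar's face (stand y +70 mm), on its axis, 165 mm above the bench. Each peg is a 4 mm steel wire: 100 mm straight and level along the stand's -x, then a straight tip 46 mm long bent upward, without sideways bend. The wire springs up and down about its root, about 8 N per mm at the bend.
- root_right (a point): Root of the right peg (stand y -70 mm), the same. The upward bend of each tip differs and is not measured: 10 to 48 degrees, so a tip's end lies 130 to 148 mm before the crossbar and 8 to 34 mm above the level part. On the steepest tip the hole has under 2 mm of play up and down: feel for contact and raise the pack as it slides.
- other: The BLUE pack, same shape as the orange one, hanging on the other peg. Leave it hanging.
- rack: Fixed grey job rack, a block 71 mm (x) by 110 mm (y) by 55 mm high with one slot open at the top: 11 mm wide along its x, 78 mm long along its y, centred, 40 mm deep (slot floor 15 mm above the bench); yellow lines beside the mouth. Origin: centre of the underside. The pack's tail goes in, either way round.
- ink: Bystander: red ink jar, 60 mm across, 70 mm tall, origin under its centre.
- cleaner: Bystander: white bottle with green cap, 60 mm across, 160 mm tall, origin under its centre.
- wrench: Bystander: steel wrench about 180 mm long lying on the bench beyond the rack, about along y; origin near its middle.
Mind the look-alikes: they are no part of the job. What is meant by the pack is not pink, and is the smaller of those in its own colour.

How it is judged (in metres and radians):
On the way, in this order (a step that is already met when the one before it is completed fails the run):
1. the orange pack is held in the fingers, its hole clear of the peg's end (over 156 mm before the crossbar) (x of pack_hole in the frame of stand below -0.156 m and contact force between the fingers and pack above 1 N), for 0.2 s.
2. still held, the pack is lowered into the slot to within 10 mm of its floor (z of pack in the frame of rack below 0.025 m and x of pack in the frame of rack between -0.012 and 0.012 m and y of pack in the frame of rack between -0.015 and 0.015 m and contact force between the fingers and pack above 1 N), for 0.1 s.
At the end, for the whole second after the job is handed in: The orange pack stands in the rack's slot, its lower edge within 4 mm of the slot's floor and centred within 10 mm across and 12 mm along, tilted less than 0.3 rad, at rest and released; the blue pack still hangs on its peg (z of pack in the frame of rack below 0.019 m and x of pack in the frame of rack between -0.01 and 0.01 m and y of pack in the frame of rack between -0.012 and 0.012 m and angle between pack's own z axis and vertical below 0.3 rad and linear speed of pack below 0.02 m/s and contact force between the fingers and pack below 0.1 N and height (world z) of other above 0.03 m); the robot touches nothing.
It fails at once if a peg or the stand is pushed by the orange pack with more than 6 N (contact force between pack and stand above 6 N).
It fails at once if the fingers or arm push the stand with more than 5 N (contact force between any of the fingers, the arm and stand above 5 N).
It fails at once if the orange pack falls to the bench (height (world z) of pack below 0.007 m).
It fails at once if the blue pack is moved by more than 30 mm (distance of other from where it was at the start of the episode above 0.03 m).
It fails at once if jar, bottle or wrench is moved by more than 30 mm (distance of any of ink, cleaner, wrench from where it was at the start of the episode above 0.03 m).
It also fails if it takes over 72 s, if anything falls off the work surface, if the arm or the gripper's body presses on something with over 40 N, if the wrist force passes 120 N, or if a joint passes its speed limit or range.

## Robot

A 6-joint arm with a two-finger parallel gripper is mounted at the origin on the work surface. World frame = base frame: x ahead of the robot, y to its left, z up, the work surface at z = 0. Lengths are in m, angles in degrees, forces in N, time in s.
With the tool pointing down it reaches from about 0.25 to 0.725 m from the base axis. Payload 9.7 kg.
Tool frame: the origin (TCP) lies between the finger pads; the fingertips stand 11 mm ahead of it and the grasp point (between the pads) lies 8 mm behind it; z points along the fingers, x is the direction in which the jaws open and shut, and the axes are right-handed (so a half turn about z gives the same grasp; the last joint's range is limited). The gripper opens to 85 mm and grips with 20 to 120 N. Pads are 22 mm wide; open, the fingers measure 114 mm over their backs; the gripper's body (76 mm by 85 mm) begins 54 mm behind the grasp point. The pads swing forward as they close: fully open they stand 13 mm farther back than shut.
Start: joints at [-65.031, 4.979, 10.078, 95.1, 0, 90], TCP at [0.232, -0.499, 0.242] pointing down, gripper open.
Joint ranges: [-179.16, 179.16], [-48.56, 103.87], [-65.8, 70.77], [-126.05, 130.52], [-82.76, 87.17], [-180, 180]. Speed limits (degrees/s): [127.2, 127.2, 147.25, 180, 180, 180].

## Interface

Orientations are given as [roll, pitch, yaw] about the fixed x, y, z axes, in that order (R = Rz(yaw) Ry(pitch) Rx(roll)).
In Python, from workcell import get_obs, camera, job_done, spotter gives the robot as it stands.
- The arm moves only by the tool play_rows, never from a script. Its argument "rows" is a list of rows, each a list of 3 entries, a list of its own where there are three numbers: the closure, from 0 (fully open) to 1 (shut), then the shift along the tool's x, y, z in cm, then the turn, a rotation vector about the tool's x, y, z in degrees. In form: [[claw, [x, y, z], [wx, wy, wz]], ...]. A call has 1 to 12 rows; each row shifts and turns the pose as measured when the row begins, along the tool's axes as they then stand; what a row does not reach is not made up. A row lasts 1/10 s, in which the tool goes at most 50 mm and 8.59 degrees, less where a joint would pass 70% of its speed; a pose out of reach is approached as far as the arm can. A call is refused whole if a number of a shift passes 5 or a number of a turn 8.59, either way. A call with a gripper value outside its range is refused whole. The fingers move at their own pace and stop on an object; "newtons" is the grip in N (left out, the last holds). Time passes only in rows, so rows that do not move let the fingers close. It gives the time, the measured TCP pose, the force and the opening at its end, in the units of the state.
- get_obs(): the state, without advancing time (a new reading comes with each control period).
- camera(name): name is "scene" or "side" or "wrist"; returns a dict with "img" (420x560x3 uint8, red, green, blue), "intrinsics" (3x3 intrinsics, pixels), "xyz" and "orientation" of the camera in the world. Camera axes: x right, y down, z forward; pixel columns grow to the right and rows downward; lengths in m; the calibration is good to about 2 mm. The wrist camera is an equidistant fisheye: a pixel r from the principal point sees the ray r / f radians off the axis. A picture is of the moment at which its call begins. There is no depth.
- job_done(): hands the job in, once; it reports no verdict.
Trained networks look in a picture, given as the dict that the camera call returned (one of the last four; its "shot" number tells which), for a name from the list of things; names that differ only in an ending like _2 or _b are one class to them, and where a whole thing is asked for, a point or a joint stands for the part that bears it (a point fixed in the world has none). Each returns a list of dicts, best first, with "confidence" (0 to 1); they miss things now and then, are a little off and sometimes report something else, mostly with a low value. They report only what shows in the picture. A call takes as long as a camera call. They do not tell look-alikes from the thing itself.
- spotter.spot_in(picture, thing): "point" ([x, y, z] in m, in world coordinates, good to about 4 mm: the middle of the surface that is visible of it).
- spotter.trace(picture, thing): "pixels" (420x560 bool, what is visible of it).
The state is a dict: "time": time; "q": joint angles; "qd": joint speeds; "joint_efforts": joint torques, N m; "ee_pos": TCP position; "tcp_rot": TCP orientation; "wrist_force": force on the tool from outside, world axes, zero at the start; "torque": the same for the moment, N m; "opening": finger opening in m.
Only numpy, scipy, OpenCV 4.12 (cv2) and the standard library are available. Lean on these libraries where they do the work, as an engineer would, in place of code of your own. Each camera call takes 0.05 s, during which the arm holds its last target.

## Working session

There is one attempt and no reset: what is moved stays moved. The work goes in short steps, Python scripts to look and compute and a tool call to move; the robot and the scene stay as the last step left them, time stands still between calls to the robot, and variables do not carry over. Pictures are saved under pics/ and viewed, and the job is handed in when it is done.

Besides the shell and the picture viewer there is one more tool, called after "Emit:" in YAML: its name, and indented under it one key for each argument. play_rows: Moves the arm, as the interface text tells. Its arguments: {"type":"object","properties":{"rows":{"type":"array","items":{"type":"array"}},"newtons":{"type":"number"}},"required":["rows"]}

```bash
ls; mkdir -p pics; python3 - <<'E'
from workcell import get_obs,camera,spotter
import cv2,numpy as np
print(get_obs())
for n in ["scene","side","wrist"]:
    p=camera(n)
    cv2.imwrite(f"pics/{n}0.png",p["img"][:,:,::-1])
    print(n,p["intrinsics"],p["xyz"],p["orientation"],p["shot"])
    for t in ["pack","other","stand","rack","pack_hole","pack_grip","root_left","root_right","ink","cleaner","wrench"]:
        try:
            print(t,[(np.round(d["point"],3).tolist(),round(d["confidence"],2)) for d in spotter.spot_in(p,t)])
        except Exception as e: print(t,e)
print(get_obs()["time"])
E
```

```text
pics
{'time': 0.0, 'q': array([-6.50274972e+01,  5.01263089e+00,  1.00342740e+01,  9.50999860e+01,
        1.17905532e-03,  9.00000701e+01]), 'qd': array([ 0.08009833,  0.00879813, -0.04529412,  0.0538351 , -0.04713302,
       -0.06263345]), 'joint_efforts': array([ 1.61461362e-04, -5.20385957e+01,  4.64805937e+01,  1.62647269e-02,
        7.41337999e-05, -6.46389012e-06]), 'ee_pos': array([ 0.23211438, -0.49838188,  0.24156676]), 'tcp_rot': array([-1.79998821e+02,  7.83428942e-02, -6.50275673e+01]), 'wrist_force': array([-0.12749644, -0.17403111, -0.31815276]), 'torque': array([-0.03820563,  0.00207182, -0.03368237]), 'opening': 0.08547724384243227}
scene [[435.32948068   0.         279.24244964]
 [  0.         435.32948068 207.10997204]
 [  0.           0.           1.        ]] [ 1.1626259  -0.87088953  0.90780656] [-1.27290500e+02  5.44668877e-02  3.69142848e+01] 1
pack [([0.539, -0.271, 0.138], 0.94), ([0.588, -0.155, 0.168], 0.71)]
other [([0.583, -0.015, 0.182], 0.97)]
stand [([0.658, -0.105, 0.013], 0.97)]
rack [([0.496, 0.252, 0.054], 0.73)]
pack_hole [([0.535, -0.267, 0.136
[... 928 characters left out ...]
137, 0.142], 0.56)]
pack_grip [([0.579, -0.136, 0.143], 0.9), ([0.408, -0.046, 0.096], 0.83), ([0.535, -0.252, 0.14], 0.68), ([0.703, 0.195, 0.046], 0.51)]
root_left [([0.642, -0.007, 0.015], 0.66)]
root_right [([0.638, -0.008, 0.016], 0.78)]
ink [([0.702, 0.196, 0.044], 0.62)]
cleaner [([0.556, -0.399, 0.084], 0.66)]
wrench [([0.703, 0.326, 0.007], 0.84)]
wrist [[325.1922621    0.         279.17672835]
 [  0.         325.1922621  203.41962055]
 [  0.           0.           1.        ]] [ 0.30931272 -0.46337819  0.37321725] [ 1.60956133e+02 -3.17193294e-02 -6.50357809e+01] 3
pack []
other []
stand []
rack []
pack_hole []
pack_grip []
root_left []
root_right []
ink []
cleaner []
wrench []
1.8
```

View pics/scene0.png

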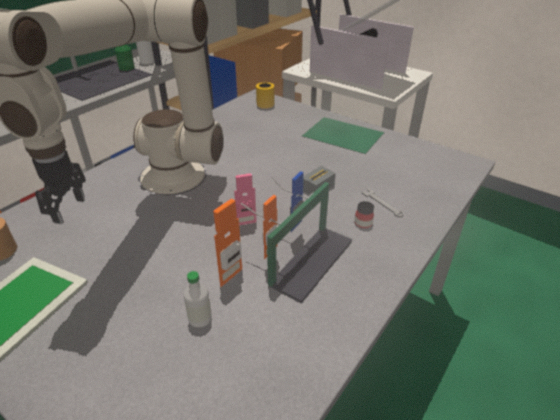

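View pics/side0.png

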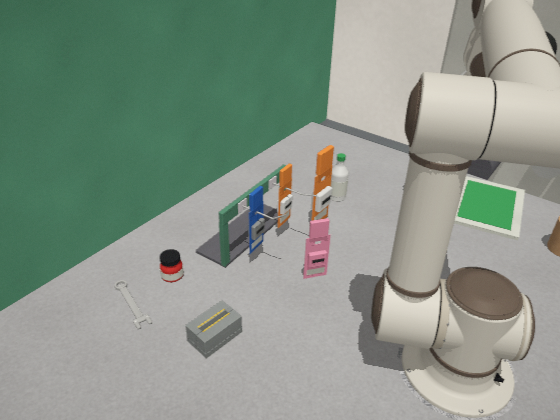

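View pics/wrist0.png

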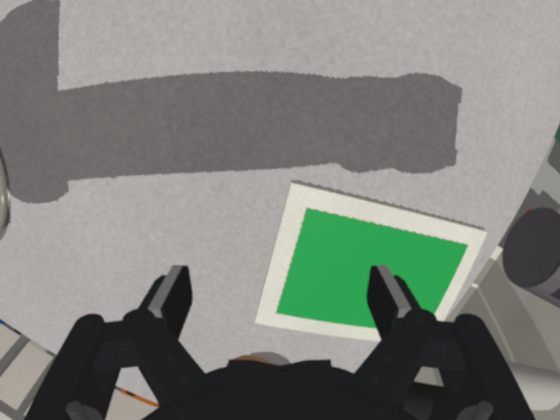

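```bash
python3 - <<'E'
import cv2
a=cv2.imread("pics/scene0.png")[160:300,195:365]; cv2.imwrite("pics/c1.png",cv2.resize(a,None,fx=4.2,fy=4.2,interpolation=cv2.INTER_CUBIC))
a=cv2.imread("pics/side0.png")[140:280,190:360]; cv2.imwrite("pics/c2.png",cv2.resize(a,None,fx=4.2,fy=4.2,interpolation=cv2.INTER_CUBIC))
a=cv2.imread("pics/side0.png")[290:370,170:260]; cv2.imwrite("pics/c3.png",cv2.resize(a,None,fx=6,fy=6,interpolation=cv2.INTER_CUBIC))
E
```

```text
(no output)
```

View pics/c1.png

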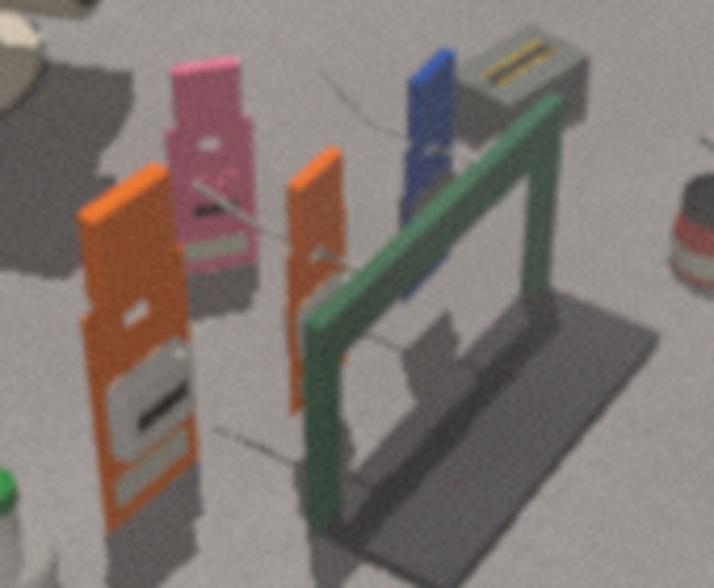

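View pics/c2.png

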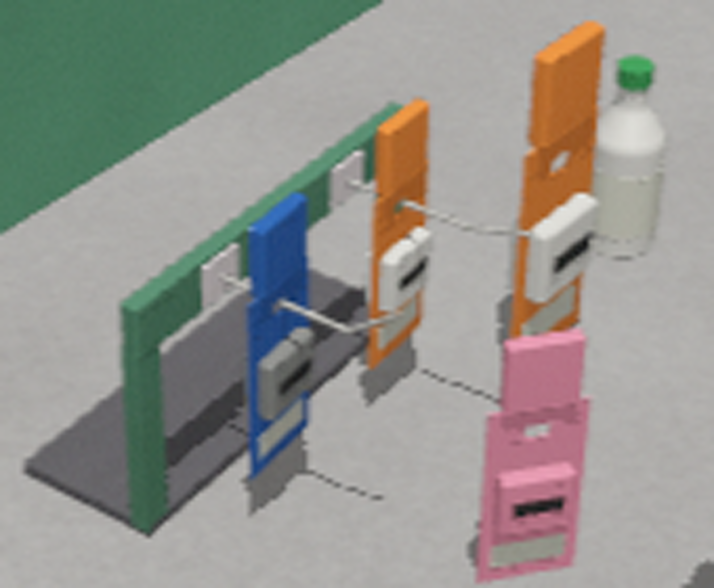

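View pics/c3.png

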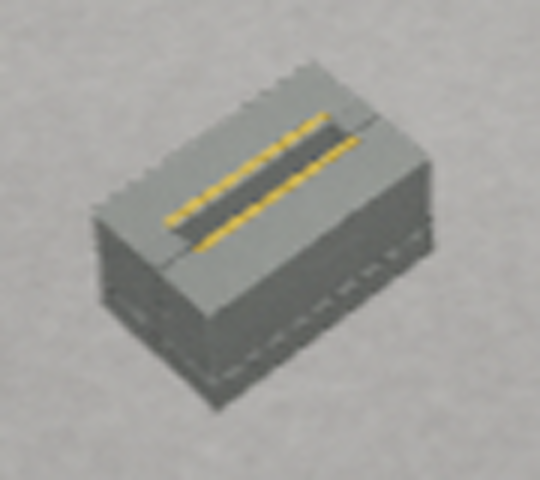

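```bash
cat > h.py <<'E'
import numpy as np
from scipy.spatial.transform import Rotation as R
CAM={"scene":(435.32948,279.24245,207.10997,[1.1626259,-0.87088953,0.90780656],[-127.2905,0.0544669,36.9142848]),
"side":(493.81345,276.85226,203.55743,[-0.08321786,0.80492783,0.92491712],[-124.96128157,-1.06844157,-142.98629533])}
def ray(c,u,v):
    f,cx,cy,p,o=CAM[c]; d=R.from_euler('xyz',o,degrees=True).apply([(u-cx)/f,(v-cy)/f,1]); return np.array(p),d/np.linalg.norm(d)
def atz(c,u,v,z):
    p,d=ray(c,u,v); return p+d*(z-p[2])/d[2]
def tri(a,b):
    p1,d1=ray("scene",*a);p2,d2=ray("side",*b)
    A=np.stack([d1,-d2],1); t=np.linalg.lstsq(A,p2-p1,rcond=None)[0]
    q1=p1+t[0]*d1;q2=p2+t[1]*d2; return (q1+q2)/2,np.linalg.norm(q1-q2)
def proj(c,P):
    f,cx,cy,p,o=CAM[c]; q=R.from_euler('xyz',o,degrees=True).inv().apply(np.atleast_2d(P)-p); return np.stack([cx+f*q[:,0]/q[:,2],cy+f*q[:,1]/q[:,2]],1)
s1=lambda x,y:(195+x/4.2-.4,160+y/4.2-.4)
s2=lambda x,y:(190+x/4.2-.4,140+y/4.2-.4)
s3=lambda x,y:(170+x/6-.4,290+y/6-.4)
E
python3 - <<'E'
from h import *
np.set_printoptions(precision=4,suppress=True)
rr=atz("side",*s2(350,185),.165); rl=atz("side",*s2(225,281),.165); print("roots",rr,rl,np.linalg.norm(rr-rl))
d=rl-rr; yaw=np.degrees(np.arctan2(-d[0],d[1])); print("yaw",yaw)
# bar top far ends
for n,c,p in [("scene near bar",'scene',s1(305,318)),("scene far",'scene',s1(545,97)),("side left",'side',s2(122,303)),("side",'side',s2(147,322))]: print(n,atz(c,*p,.185))
print("tip right",tri(s1(195,183),s2(528,234)))
print("tip left",tri(s1(323,73),s2(412,308)))
print("bend left",tri(s1(375,122),s2(350,330)))
print("pack top corners scene L/R",[atz('scene',*s1(*q),.236) for q in [(290,183),(340,152)]])
print("pack hole",tri(s1(320,254),s2(399,207)))
print("rack top corners",[atz('side',*s3(*q),.055) for q in [(95,210),(312,62),(432,158),(210,318)]])
print("rack slot", [atz('side',*s3(*q),.055) for q in [(165,222),(325,115),(355,140),(197,250)]])
print("decoy top",tri(s1(160,165),s2(590,22)),tri(s1(85,215),s2(535,60)))
print("pink top",tri(s1(175,65),s2(503,342)),tri(s1(238,60),s2(580,333)))
E
```

```text
roots [ 0.6282 -0.1437  0.165 ] [ 0.6217 -0.0049  0.165 ] 0.13896178990381927
yaw 2.6927846665462205
scene near bar [ 0.6383 -0.2246  0.185 ]
scene far [0.6272 0.0629 0.185 ]
side left [0.637  0.0729 0.185 ]
side [0.6122 0.0779 0.185 ]
tip right (array([ 0.4904, -0.1539,  0.1776]), np.float64(0.0018121801539143013))
tip left (array([ 0.4904, -0.0197,  0.1948]), np.float64(0.005014447993876748))
bend left (array([ 0.5305, -0.0117,  0.1647]), np.float64(0.005017325298668695))
pack top corners scene L/R [array([ 0.59  , -0.1766,  0.236 ]), array([ 0.5949, -0.1324,  0.236 ])]
pack hole (array([ 0.5896, -0.1476,  0.1609]), np.float64(8.580029176016804e-05))
rack top corners [array([0.5269, 0.313 , 0.055 ]), array([0.5139, 0.206 , 0.055 ]), array([0.4434, 0.2151, 0.055 ]), array([0.4574, 0.3232, 0.055 ])]
rack slot [array([0.502, 0.301, 0.055]), array([0.4908, 0.2239, 0.055 ]), array([0.4729, 0.2264, 0.055 ]), array([0.4831, 0.3033, 0.055 ])]
decoy top (array([ 0.5338, -0.253 ,  0.2732]), np.float64(0.03180958592594979)) (array([ 0.5401, -0.2711,  0.242 ]), np.float64(0.0467512665335068))
pink top (array([ 0.4161, -0.0544,  0.1873]), np.float64(0.047643426750031435)) (array([ 0.4118, -0.0483,  0.1935]), np.float64(0.04239996450331329))
```

Emit:
play_rows:
  rows:
    - [0.3, [0, 0, -4], [0, 0, 0]]
    - [0.3, [0, 0, -4], [0, 0, 0]]
    - [0.3, [-1.8, -4.2, -2], [0, 0, 0]]
    - [0.3, [-1.8, -4.2, -1], [0, 0, 0]]
    - [0.3, [-1.8, -4.2, 0], [0, 0, 0]]
    - [0.3, [-1.8, -4.2, 0], [0, 0, 0]]
    - [0.3, [-1.8, -4.2, 0], [0, 0, 0]]
    - [0.3, [-1.8, -4.2, 0], [0, 0, 0]]
    - [0.3, [-1.8, -4.2, 0], [0, 0, 0]]
    - [0.3, [-1.8, -4.2, 0], [0, 0, 0]]
    - [0.3, [-1.8, -4.2, 0], [0, 0, 0]]
    - [0.3, [-1.8, -4.2, 0], [0, 0, 0]]

```text
time: 3.0
ee_pos: [0.5448, -0.1495, 0.3559]
tcp_rot: [-179.8, 0.1, -65.6]
wrist_force: [0.2, -0.7, 1.0]
opening: 0.0598
```

Emit:
play_rows:
  rows:
    - [0.4, [0, 0, 0], [0, 0, -8]]
    - [0.4, [0, 0, 0], [0, 0, -8]]
    - [0.4, [0, 0, 0], [0, 0, -8]]
    - [0.4, [0, 0, 0], [0, 0, -8]]
    - [0.4, [0, 0, 0], [0, 0, -8]]
    - [0.4, [0, 0, 0], [0, 0, -8]]
    - [0.4, [0, 0, 0], [0, 0, -8]]
    - [0.4, [0, 0, 0], [0, 0, -8]]

```text
time: 3.8
ee_pos: [0.5495, -0.1427, 0.3533]
tcp_rot: [-179.7, 0.1, 1.2]
wrist_force: [0.4, -0.5, -0.2]
opening: 0.0514
```

```bash
python3 - <<'E'
from workcell import get_obs,camera,spotter
import cv2,numpy as np,json
p=camera("wrist"); cv2.imwrite("pics/w1.png",p["img"][:,:,::-1])
print(p["intrinsics"],p["xyz"],p["orientation"])
for t in ["pack","rack","pack_grip","pack_hole"]: print(t,[(np.round(d["point"],3).tolist(),round(d["confidence"],2)) for d in spotter.spot_in(p,t)])
a=p["img"][:,:,::-1]
cv2.imwrite("pics/w1c.png",cv2.resize(a[60:300,150:470],None,fx=2.5,fy=2.5,interpolation=cv2.INTER_CUBIC))
print(get_obs()["ee_pos"],get_obs()["tcp_rot"])
E
```

```text
[[325.1922621    0.         279.17672835]
 [  0.         325.1922621  203.41962055]
 [  0.           0.           1.        ]] [ 0.54890172 -0.0596116   0.48464481] [1.61223449e+02 9.24535868e-02 1.21644117e+00]
pack [([0.535, -0.235, 0.206], 0.89), ([0.421, -0.05, 0.138], 0.78), ([0.587, -0.138, 0.214], 0.77), ([0.641, -0.076, 0.008], 0.25)]
rack []
pack_grip [([0.537, -0.24, 0.204], 0.84), ([0.417, -0.055, 0.135], 0.75), ([0.588, -0.141, 0.216], 0.74), ([0.576, -0.013, 0.226], 0.63)]
pack_hole [([0.418, -0.052, 0.136], 0.93), ([0.586, -0.137, 0.219], 0.81), ([0.64, -0.075, 0.011], 0.42)]
[ 0.5494645  -0.14271471  0.35335517] [-1.79738850e+02  5.25568219e-02  6.44248396e-01]
```

View pics/w1.png

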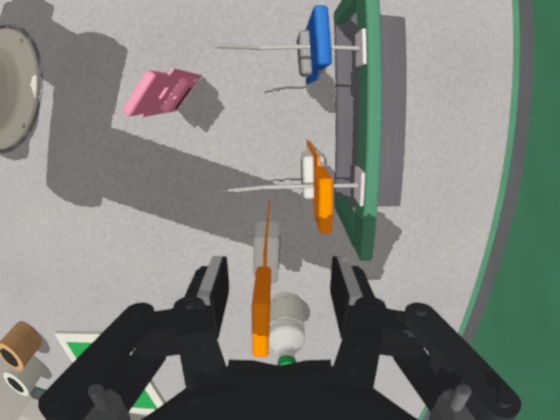

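View crop.

View pics/w1c.png

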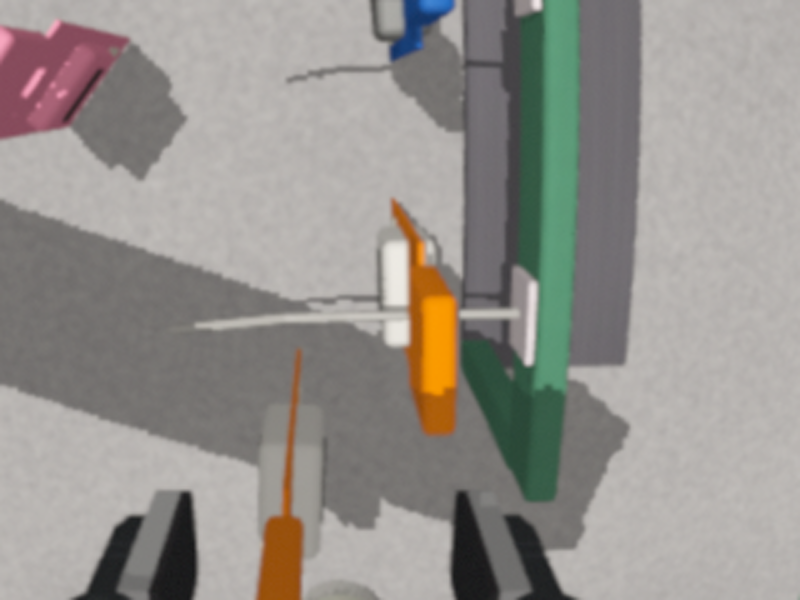

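```bash
cat >> h.py <<'E'
def fproj(P,pos,rpy,f=325.19226,cx=279.17673,cy=203.41962):
    q=R.from_euler('xyz',rpy,degrees=True).inv().apply(np.atleast_2d(P)-np.array(pos))
    r=np.hypot(q[:,0],q[:,1]); th=np.arctan2(r,q[:,2]); k=f*th/np.maximum(r,1e-9)
    return np.stack([cx+k*q[:,0],cy+k*q[:,1]],1)
def box(w,t,z0,z1):
    return np.array([[sx*t/2,sy*w/2,z] for z in(z0,z1) for sx in(-1,1) for sy in (-1,1)])
E2=[(0,1),(2,3),(0,2),(1,3),(4,5),(6,7),(4,6),(5,7),(0,4),(1,5),(2,6),(3,7)]
def segs(x,y,z,yaw,pitch=0):
    # pack pose; pivot at hole upper edge
    out=[]
    Rm=R.from_euler('zy',[0,0]) if 0 else R.from_euler('ZY',[yaw,pitch],degrees=True)
    for b in [(.066,.002,0,.138),(.050,.012,.138,.190),(.050,.024,.045,.090)]:
        P=Rm.apply(box(*b)-[0,0,.124])+[x,y,z+.124]
        out+=[(P[i],P[j]) for i,j in E2]
    return out
def pegs(rx,ry,yaw,b):
    u=R.from_euler('z',yaw,degrees=True).apply([-1,0,0]); r=np.array([rx,ry,.165]); e=r+.1*u; t=e+.046*(np.cos(np.radians(b))*u+np.sin(np.radians(b))*np.array([0,0,1]))
    return [(r,e),(e,t)]
def draw(img,seg,pf,org,sc,col):
    import cv2
    for a,b in seg:
        L=np.array([a+(b-a)*s for s in np.linspace(0,1,9)]); px=((pf(L)+.5-org)*sc).round().astype(int)
        cv2.polylines(img,[px.reshape(-1,1,2)],False,col,1)
E
cat > ov.py <<'E'
from h import *
import cv2,sys
W=([0.54890172,-0.0596116,0.48464481],[161.223449,0.09245,1.216441])
def run(pk,pg,tag,rack=None):
    L=[]
    a=cv2.imread("pics/w1.png")[110:240,200:400]; a=cv2.resize(a,None,fx=4,fy=4,interpolation=cv2.INTER_CUBIC)
    draw(a,segs(*pk),lambda P:fproj(P,*W),(200,110),4,(255,255,0)); draw(a,pegs(*pg),lambda P:fproj(P,*W),(200,110),4,(255,0,255)); cv2.imwrite(f"pics/ow_{tag}.png",a)
    for c,(x,y) in {"scene":(235,185),"side":(260,150)}.items():
        a=cv2.imread(f"pics/{c}0.png")[y:y+85,x:x+80]; a=cv2.resize(a,None,fx=5,fy=5,interpolation=cv2.INTER_CUBIC)
        draw(a,segs(*pk),lambda P:proj(c,P),(x,y),5,(255,255,0)); draw(a,pegs(*pg),lambda P:proj(c,P),(x,y),5,(255,0,255)); L.append(a)
    cv2.imwrite(f"pics/os_{tag}.png",np.hstack(L))
if __name__=="__main__":
    v=list(map(float,sys.argv[2:])); run(v[:5],v[5:],sys.argv[1])
E
python3 ov.py a 0.588 -0.1476 0.043 0 0 0.628 -0.1437 3.3 20
```

```text
(no output)
```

View pics/ow_a.png

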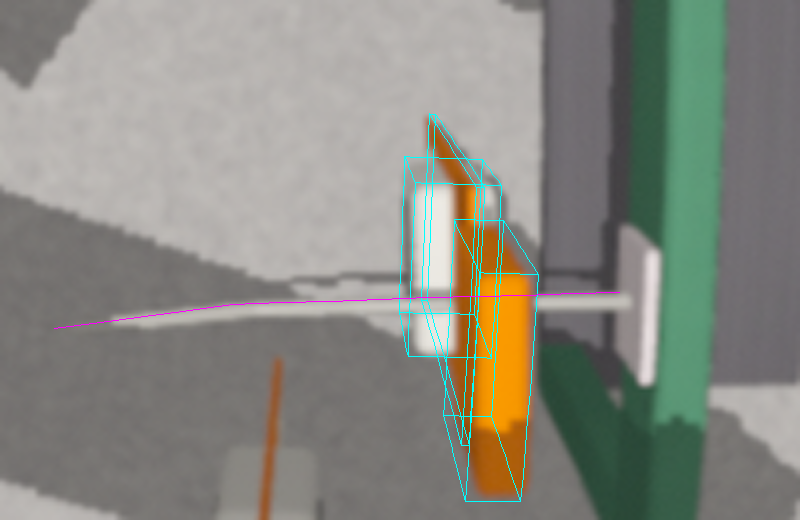

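View pics/os_a.png

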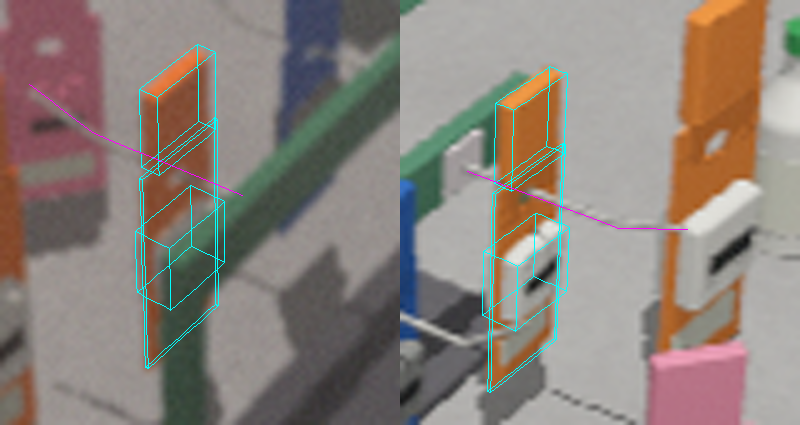

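```bash
python3 - <<'E'
import cv2,numpy as np
a=cv2.imread("pics/scene0.png")[190:230,230:285];b=cv2.imread("pics/side0.png")[175:215,270:325];c=cv2.imread("pics/w1.png")[165:205,220:300]
f=lambda x,s:cv2.resize(x,None,fx=s,fy=s,interpolation=cv2.INTER_NEAREST)
cv2.imwrite("pics/t1.png",np.hstack([f(a,7),f(b,7)])); cv2.imwrite("pics/t2.png",f(c,10))
E
```

```text
(no output)
```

View pics/t1.png

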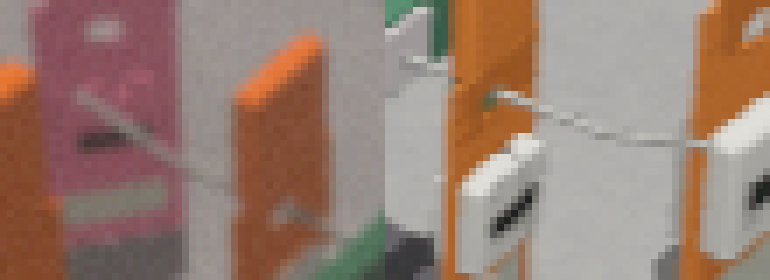

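View pics/t2.png

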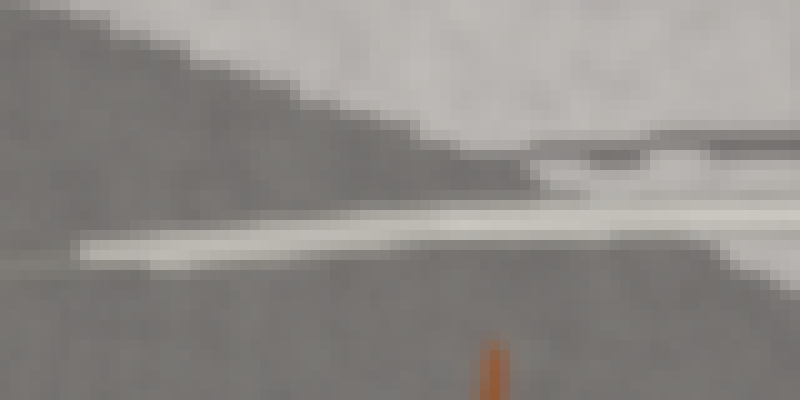

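```bash
python3 - <<'E'
import cv2,numpy as np
c=cv2.imread("pics/w1.png")[175:205,195:275]
c=cv2.normalize(c,None,-200,420,cv2.NORM_MINMAX,dtype=cv2.CV_16S).clip(0,255).astype(np.uint8)
cv2.imwrite("pics/t3.png",cv2.resize(c,None,fx=10,fy=10,interpolation=cv2.INTER_NEAREST))
from h import *
from scipy.optimize import least_squares
W=([0.54890172,-0.0596116,0.48464481],[161.223449,0.09245,1.216441])
# params rx,ry,yaw,b ; obs: root side px, scene tip end, wrist root, wire line points
rs=np.array(s2(350,185)); rw=np.array([200+630/4-.5,110+302/4-.5])
se=np.array([240.6,203.2])
def dl(p,a,b): # perpendicular distance of pixel p from line a-b
    d=(b-a)/np.linalg.norm(b-a); return d[0]*(p-a)[1]-d[1]*(p-a)[0]
wp1=np.array([220+500/10-.5,165+220/10-.5]) ; wpt=np.array([220+100/10-.5,165+250/10-.5])
sp=np.array([270+(620-385)/7,175+137/7])-.5; sp2=np.array([270+(705-385)/7,175+146/7])-.5
sc=np.array([230+160/7,190+150/7])-.5
def res(v):
    (r,e),(_,t)=pegs(*v)
    o=[*(proj("side",r)[0]-rs),*(fproj(r,*W)[0]-rw),*(proj("scene",t)[0]-se)]
    R_,E_,T_=[fproj(q,*W)[0] for q in(r,e,t)]
    o+=[dl(wp1,R_,E_),dl(wpt,E_,T_)]
    o+=[dl(sp2,proj("side",e)[0],proj("side",t)[0])]
    return np.array(o)
s=least_squares(res,[.628,-.144,3,20]); print(s.x,s.fun.round(2))
print(np.round([pegs(*s.x)[1]],4), fproj(pegs(*s.x)[1][1],*W), proj("side",pegs(*s.x)[1][1]))
E
```

```text
[ 0.63098947 -0.14620224  2.53350439 15.20362817] [-0.24 -0.7  -0.08 -0.1   0.09 -0.52  0.02  0.25 -0.63]
[[[ 0.5311 -0.1506  0.165 ]
  [ 0.4867 -0.1526  0.1771]]] [[215.53824862 191.13603179]] [[316.48701354 196.14210542]]
```

View pics/t3.png

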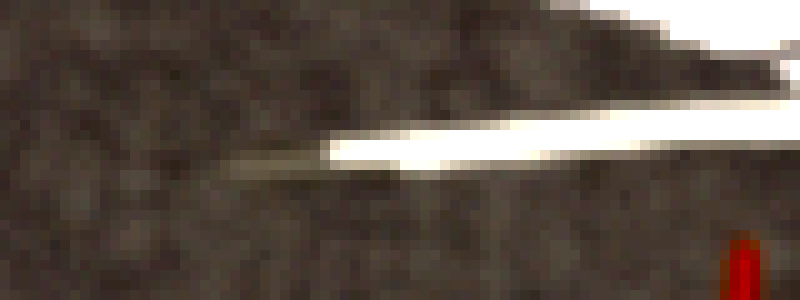

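```bash
python3 - <<'E'
from h import *
from scipy.optimize import least_squares
np.set_printoptions(precision=4,suppress=True)
W=([0.54890172,-0.0596116,0.48464481],[161.223449,0.09245,1.216441])
rs=np.array(s2(350,185)); rw=np.array([200+630/4-.5,110+302/4-.5]); se=np.array([240.6,203.2])
tw=np.array([217,191.]); sp2=np.array([315.2,195.4])
def res(v):
    (r,e),(_,t)=pegs(*v)
    return np.r_[proj("side",r)[0]-rs,fproj(r,*W)[0]-rw,proj("scene",t)[0]-se,fproj(t,*W)[0]-tw,(proj("side",t)[0]-sp2)*[.3,1]]
s=least_squares(res,[.628,-.144,3,20]); print(s.x,s.fun, np.sqrt(np.diag(np.linalg.inv(s.jac.T@s.jac)))*.6)
print(pegs(*s.x)[1])
# pack pose from wrist corners: top block face corners picks (ow image)
k=lambda x,y:np.array([200+x/4-.5,110+y/4-.5])
pts=[k(478,274),k(533,278),k(472,497),k(522,497)]; ids=[(-1,1),(1,1),(-1,-1),(1,-1)]
tail=k(430,112)
def r2(v):
    x,y,yaw,pit=v; Rm=R.from_euler('ZY',[yaw,pit],degrees=True); P0=np.array([x,y,.167])
    P=[P0+Rm.apply([a*.006,b*.025,.066]) for a,b in ids]; T=P0+Rm.apply([0,.033,-.124])
    hs=proj("side",P0-[0,0,.005])[0]-np.array(s2(399,207)); hc=proj("scene",P0-[0,0,.005])[0]-np.array(s1(320,254))
    return np.r_[(fproj(np.array(P),*W)-np.array(pts)).ravel(),fproj(T,*W)[0]-tail,hs*.5,hc*.5]
s=least_squares(r2,[.588,-.147,0,0]); print(s.x,s.fun,np.sqrt(np.diag(np.linalg.inv(s.jac.T@s.jac))))
E
```

```text
[ 0.6317 -0.1463  2.5154 15.7861] [-0.4288 -0.7986  0.5935 -0.0104  0.3111 -0.5403 -0.705   0.2963  0.3107
  0.4904] [0.0004 0.0006 0.3692 1.7725]
(array([ 0.5318, -0.1507,  0.165 ]), array([ 0.4876, -0.1526,  0.1775]))
[ 0.5882 -0.1475  1.7062 -0.0461] [-0.4193 -0.3701  0.5814 -1.3718 -0.7456  0.9967  0.6562  0.7786  0.0349
  0.2841  0.2027 -0.0578 -0.1863 -0.2634] [0.0006 0.0004 0.9383 0.458 ]
```

Emit:
play_rows:
  rows:
    - [0.55, [2, 0.3, 0], [0, 0, -1]]
    - [0.55, [1.84, 0.25, 0], [0, 0, 0]]
    - [0.55, [0, 0, 3], [0, 0, 0]]
    - [0.55, [0, 0, 3], [0, 0, 0]]
    - [0.55, [0, 0, 2], [0, 0, 0]]
    - [0.55, [0, 0, 0], [0, 0, 0]]

```text
time: 4.65
ee_pos: [0.5911, -0.1478, 0.2722]
tcp_rot: [-179.8, -0.2, 0.5]
wrist_force: [-0.9, -0.1, 0.3]
opening: 0.0385
```

```bash
python3 - <<'E'
from workcell import get_obs,camera
import cv2
o=get_obs(); print(o["ee_pos"],o["tcp_rot"],o["wrist_force"],o["opening"],o["time"])
p=camera("wrist"); cv2.imwrite("pics/w2.png",p["img"][:,:,::-1]); print(p["xyz"],p["orientation"])
E
```

```text
[ 0.59111465 -0.14784427  0.27216754] [-179.80551429   -0.20208104    0.52682186] [-0.94333885 -0.1399257   0.276598  ] 0.03847272890144036 4.65
[ 0.59094649 -0.06459896  0.40339045] [161.15342938  -0.16241102   0.52242322]
```

View pics/w2.png

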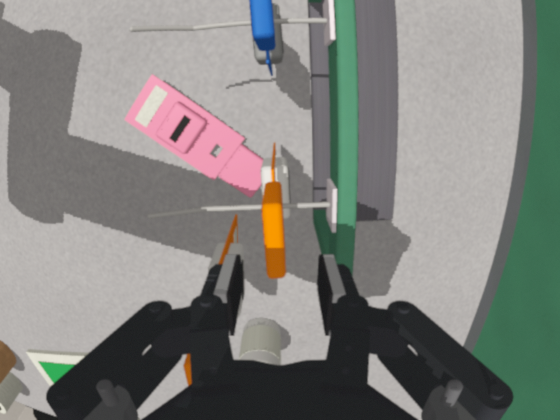

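```bash
python3 - <<'E'
from workcell import get_obs,camera
import cv2
for n in ["side","scene"]:
    p=camera(n); cv2.imwrite(f"pics/{n}1.png",p["img"][:,:,::-1])
E
```

```text
(no output)
```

View pics/side1.png

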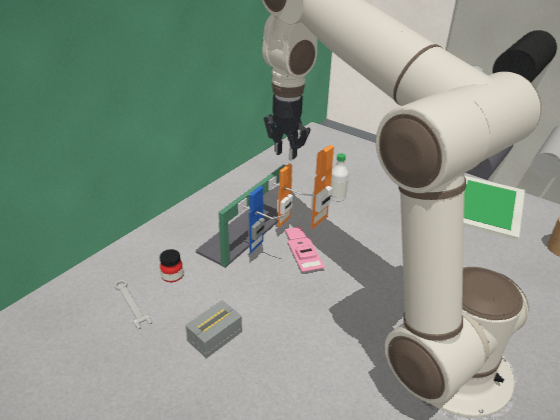

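View pics/scene1.png

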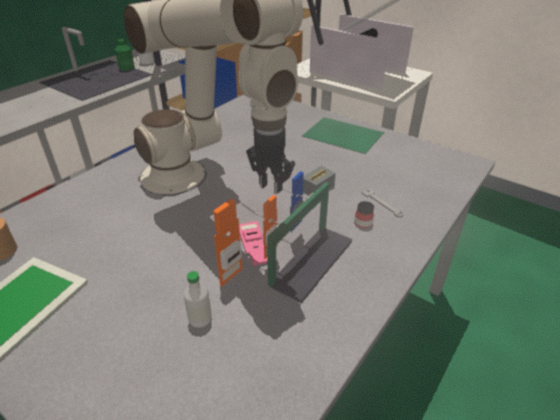

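Emit:
play_rows:
  rows:
    - [0.55, [-0.25, 0, 2], [0, 0, -1.2]]
    - [0.55, [0, 0, 2], [0, 0, 0]]
    - [0.55, [0, 0, 1.5], [0, 0, 0]]
    - [0.55, [0, 0, 0.7], [0, 0, 0]]
    - [0.55, [0, 0, 0], [0, 0, 0]]

```text
time: 5.3
ee_pos: [0.5927, -0.1488, 0.2218]
tcp_rot: [179.9, -1.2, 1.6]
wrist_force: [-0.1, 0.6, 0.2]
opening: 0.0386
```

```bash
python3 - <<'E'
from workcell import get_obs,camera
import cv2
o=get_obs(); print(o["ee_pos"],o["tcp_rot"],o["wrist_force"],o["opening"],o["time"])
p=camera("wrist"); cv2.imwrite("pics/w3.png",p["img"][:,:,::-1]); print(p["xyz"],p["orientation"])
E
```

```text
[ 0.59267691 -0.14875627  0.22177513] [179.90770491  -1.20138026   1.64785482] [-0.08532525  0.5977494   0.20074049] 0.03863604722816293 5.3
[ 0.58856569 -0.0649744   0.35253245] [160.86809653  -1.15909185   1.64344856]
```

View pics/w3.png

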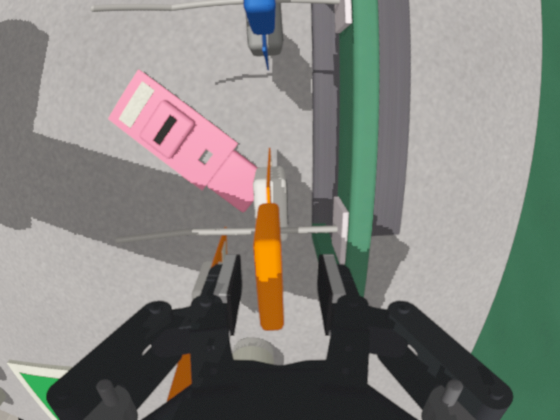

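Emit:
play_rows:
  rows:
    - [0.55, [-0.5, -0.1, 0.6], [0, -1.2, 0]]
    - [0.55, [0, 0, 0.5], [0, 0, 0]]
    - [0.55, [0, 0, 0], [0, 0, 0]]

```text
time: 5.65
ee_pos: [0.5884, -0.1482, 0.2133]
tcp_rot: [179.8, -0.1, 1.6]
wrist_force: [0.1, 0.2, -0.5]
opening: 0.0386
```

Emit:
play_rows:
  rows:
    - [0.55, [0, 0, 0.4], [0, 0, 0]]
    - [0.7, [0, 0, 0.1], [0, 0, 0]]
    - [0.75, [0, 0, 0], [0, 0, 0]]
    - [0.8, [0, 0, 0], [0, 0, 0]]
  newtons: 30

```text
time: 6.05
ee_pos: [0.5885, -0.1482, 0.2082]
tcp_rot: [179.8, -0.2, 1.6]
wrist_force: [-0.4, -0.4, -0.8]
opening: 0.0171
```

Emit:
play_rows:
  rows:
    - [0.85, [0, 0, 0], [0, 0, 0]]
    - [0.9, [0, 0, 0], [0, 0, 0]]
    - [1.0, [0, 0, 0], [0, 0, 0]]
    - [1.0, [0, 0, 0], [0, 0, 0]]

```text
time: 6.45
ee_pos: [0.5885, -0.1481, 0.2084]
tcp_rot: [179.8, -0.2, 1.6]
wrist_force: [-0.8, 0.6, 0.1]
opening: 0.0115
```

```bash
python3 - <<'E'
from workcell import get_obs,camera
import cv2
o=get_obs(); print(o["ee_pos"],o["tcp_rot"],o["wrist_force"],o["torque"],o["opening"],o["time"])
p=camera("wrist"); cv2.imwrite("pics/w4.png",p["img"][:,:,::-1]); print(p["xyz"],p["orientation"])
p=camera("side"); cv2.imwrite("pics/side2.png",p["img"][:,:,::-1]); cv2.imwrite("pics/s2c.png",cv2.resize(p["img"][130:270,230:350,::-1],None,fx=4.2,fy=4.2,interpolation=cv2.INTER_CUBIC))
for i in range(4): camera("side"); print(get_obs()["wrist_force"],get_obs()["ee_pos"])
E
```

```text
[ 0.58852517 -0.14813345  0.20837765] [ 1.79835989e+02 -1.62176761e-01  1.62376248e+00] [-0.81942628  0.62074152  0.06603606] [0.04072607 0.02318639 0.05349623] 0.01145598118761774 6.45
[ 0.58683227 -0.06409644  0.33908058] [ 1.60796797e+02 -1.23212369e-01  1.61890671e+00]
[0.13572609 0.05657409 0.37965288] [ 0.58852468 -0.1481168   0.20835305]
[-0.48050317  0.03593122 -1.09496174] [ 0.58852969 -0.14813286  0.20838434]
[ 0.59290511  0.3289485  -0.60676739] [ 0.58852939 -0.14815073  0.20836909]
[ 0.20484349  0.4179721  -0.72881053] [ 0.58854767 -0.14813892  0.20838148]
```

View pics/s2c.png

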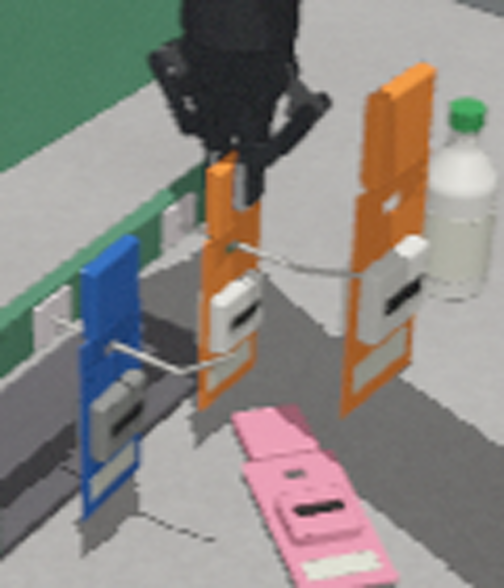

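View pics/w4.png

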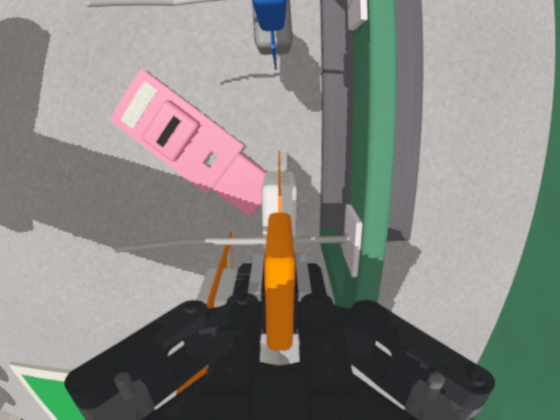

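Emit:
play_rows:
  rows:
    - [1.0, [0, 0, -0.2], [0, 0, 0]]
    - [1.0, [0, 0, -0.2], [0, 0, 0]]
    - [1.0, [0, 0, 0], [0, 0, 0]]

```text
time: 7.05
ee_pos: [0.5885, -0.1482, 0.2126]
tcp_rot: [179.8, -0.1, 1.6]
wrist_force: [-0.4, 0.4, -1.0]
opening: 0.0115
```

Emit:
play_rows:
  rows:
    - [1.0, [-0.5, 0, 0.1], [0, 0, 0]]
    - [1.0, [-0.5, 0.01, 0], [0, 0, 0]]
    - [1.0, [-0.5, 0.01, 0], [0, 0, 0]]
    - [1.0, [0, 0, 0], [0, 0, 0]]

```text
time: 7.45
ee_pos: [0.572, -0.1488, 0.2114]
tcp_rot: [179.8, -0.1, 1.6]
wrist_force: [-1.0, -0.6, -0.3]
opening: 0.0118
```

Emit:
play_rows:
  rows:
    - [1.0, [-0.5, 0.01, 0], [0, 0, 0]]
    - [1.0, [-0.5, 0.01, 0], [0, 0, 0]]
    - [1.0, [-0.5, 0.01, 0], [0, 0, 0]]
    - [1.0, [-0.5, 0.01, 0], [0, 0, 0]]
    - [1.0, [-0.5, 0.01, 0], [0, 0, 0]]
    - [1.0, [0, 0, 0], [0, 0, 0]]

```text
time: 8.05
ee_pos: [0.5444, -0.1502, 0.2116]
tcp_rot: [179.8, -0.2, 1.6]
wrist_force: [0.6, -0.3, -1.1]
opening: 0.0116
```

```bash
python3 - <<'E'
from workcell import get_obs,camera
import cv2,numpy as np
F=[]
p=camera("side"); cv2.imwrite("pics/s3c.png",cv2.resize(p["img"][130:230,250:350,::-1],None,fx=6,fy=6,interpolation=cv2.INTER_CUBIC))
p=camera("wrist"); cv2.imwrite("pics/w5.png",p["img"][:,:,::-1]); print(p["xyz"],p["orientation"])
for i in range(8): camera("scene"); F.append(get_obs()["wrist_force"])
print(np.mean(F,0),np.std(F,0),get_obs()["ee_pos"])
E
```

```text
[ 0.54300201 -0.06612455  0.34222788] [ 1.60789133e+02 -1.16600860e-01  1.60747147e+00]
[ 0.03435432  0.15789538 -0.67202601] [0.52923437 0.54282149 0.44812206] [ 0.54506859 -0.15010385  0.21122121]
```

View pics/s3c.png

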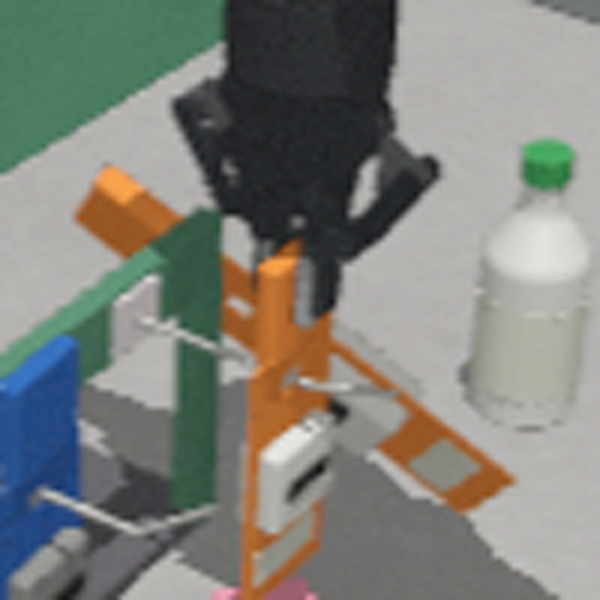

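View pics/w5.png

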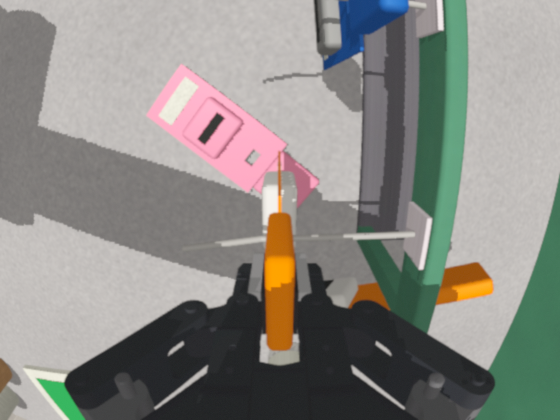

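Emit:
play_rows:
  rows:
    - [1.0, [-0.5, 0.01, 0], [0, 0, 0]]
    - [1.0, [-0.5, 0.01, -0.02], [0, 0, 0]]
    - [1.0, [-0.5, 0.01, -0.1], [0, 0, 0]]
    - [1.0, [-0.5, 0.01, -0.14], [0, 0, 0]]
    - [1.0, [0, 0, 0], [0, 0, 0]]

```text
time: 9.05
ee_pos: [0.5231, -0.1511, 0.214]
tcp_rot: [179.8, -0.1, 1.6]
wrist_force: [0.9, -0.5, -1.3]
opening: 0.0117
```

```bash
cat > chk.py <<'E'
from workcell import get_obs,camera
from h import *
import cv2,numpy as np,sys
F=[]
t=sys.argv[1]
p=camera("side"); cv2.imwrite(f"pics/{t}s.png",cv2.resize(p["img"][150:230,260:340,::-1],None,fx=7,fy=7,interpolation=cv2.INTER_CUBIC))
for i in range(7): camera("scene"); F.append(get_obs()["wrist_force"])
o=get_obs();e=o["ee_pos"]
print(np.mean(F,0),np.std(F,0),e,o["tcp_rot"],o["time"])
# predicted hole centre vs wire centre height
hz=e[2]-.2114+.165; d=(.5318-e[0]); wz=.165+max(0,d)*np.tan(np.radians(15.8)); print("hole-wire",hz-wz,"before bar",.6317-e[0])
E
python3 chk.py k1
```

```text
[ 0.1233417  -0.0309703  -0.74788048] [0.56369086 0.47595241 0.58332007] [ 0.52378658 -0.15099592  0.21330727] [ 1.79852536e+02 -6.88354694e-02  1.65029008e+00] 9.45
hole-wire -0.0003602948431601083 before bar 0.10791341940275623
```

View pics/k1s.png

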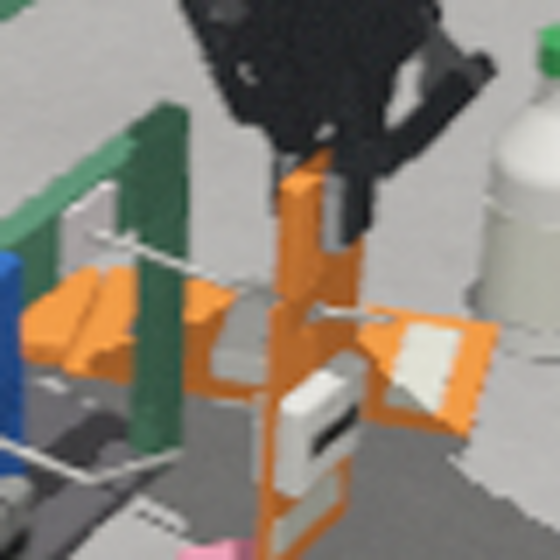

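Emit:
play_rows:
  rows:
    - [1.0, [-0.5, 0.01, -0.16], [0, 0, 0]]
    - [1.0, [-0.5, 0.01, -0.15], [0, 0, 0]]
    - [1.0, [-0.5, 0.01, -0.15], [0, 0, 0]]
    - [1.0, [0, 0, 0], [0, 0, 0]]

```text
time: 9.85
ee_pos: [0.5075, -0.1517, 0.2181]
tcp_rot: [179.9, -0.0, 1.7]
wrist_force: [0.0, 0.5, -0.3]
opening: 0.0115
```

```bash
python3 chk.py k2
```

```text
[-0.05507227  0.17563005 -0.83313468] [0.42352439 0.58801446 0.74335176] [ 0.50810043 -0.15161755  0.21745624] [1.79876578e+02 4.70487053e-03 1.67636885e+00] 10.25
hole-wire -0.0006500596174487949 before bar 0.12359957018784529
```

View pics/k2s.png

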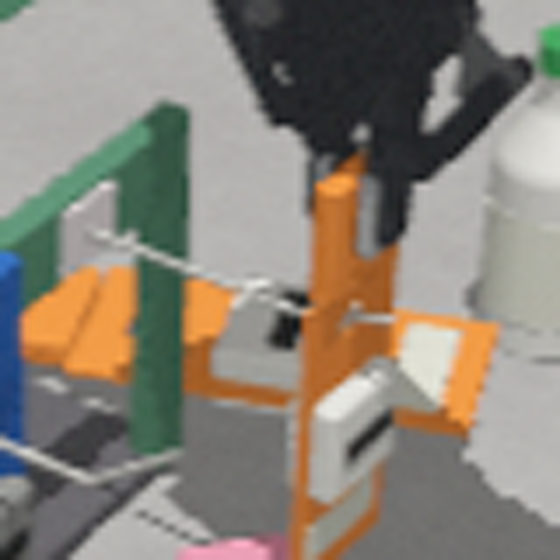

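Emit:
play_rows:
  rows:
    - [1.0, [-0.4, 0.01, -0.17], [0, 0, 0]]
    - [1.0, [-0.5, 0.01, -0.15], [0, 0, 0]]
    - [1.0, [-0.4, 0.01, -0.13], [0, 0, 0]]
    - [1.0, [0, 0, 0], [0, 0, 0]]

```text
time: 10.65
ee_pos: [0.494, -0.1523, 0.2223]
tcp_rot: [179.9, 0.0, 1.7]
wrist_force: [0.0, 0.4, -0.5]
opening: 0.0118
```

```bash
python3 chk.py k3
```

```text
[ 0.16845122 -0.15055564 -0.56317438] [0.55106408 0.4287714  0.52541884] [ 0.49451122 -0.15218734  0.22166865] [1.79897574e+02 6.40993269e-02 1.70423822e+00] 11.05
hole-wire -0.0002830137196833671 before bar 0.13718877960814618
```

View pics/k3s.png

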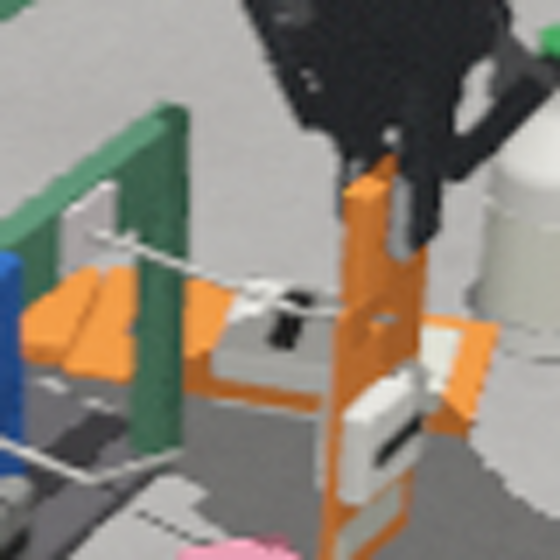

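Emit:
play_rows:
  rows:
    - [1.0, [-0.4, 0.01, -0.15], [0, 0, 0]]
    - [1.0, [-0.4, 0.01, -0.12], [0, 0, 0]]
    - [1.0, [-0.4, 0.01, -0.11], [0, 0, 0]]
    - [1.0, [-0.4, 0.01, -0.05], [0, 0, 0]]
    - [1.0, [-0.5, 0.01, 0], [0, 0, 0]]
    - [1.0, [-0.6, 0.01, 0], [0, 0, 0]]
    - [1.0, [-0.6, 0.01, 0], [0, 0, 0]]
    - [1.0, [0, 0, 0], [0, 0, 0]]

```text
time: 11.85
ee_pos: [0.4583, -0.1539, 0.2265]
tcp_rot: [179.9, 0.1, 1.7]
wrist_force: [-0.0, -0.2, -0.3]
opening: 0.0115
```

```bash
python3 chk.py k4
```

```text
[ 0.0442649   0.16979678 -0.99843729] [0.24049557 0.46224528 0.43026391] [ 0.45913859 -0.15388841  0.22616058] [1.79906526e+02 9.78679848e-02 1.72640571e+00] 12.25
hole-wire -0.005800529824751044 before bar 0.17256140810762322
```

View pics/k4s.png

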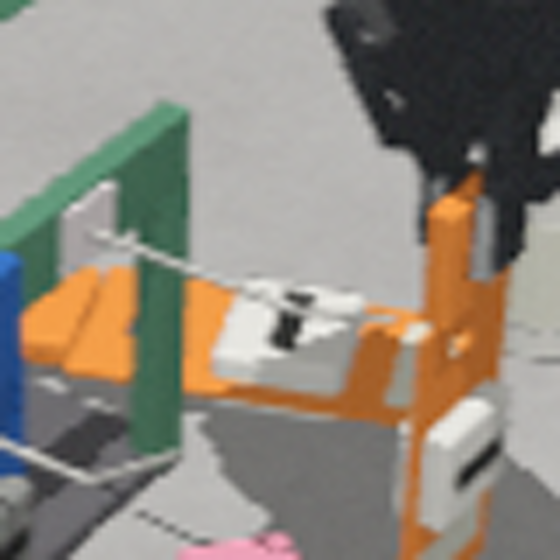

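Emit:
play_rows:
  rows:
    - [1.0, [-2, 0, 0], [0, 0, 0]]
    - [1.0, [-2, 0, -2], [0, 0, 0]]
    - [1.0, [-1, 0, -3], [0, 0, 0]]
    - [1.0, [0, 0, -3], [0, 0, 0]]
    - [1.0, [0, 0, -3], [0, 0, 0]]
    - [1.0, [0, -2, -1], [0, 0, 0]]
    - [1.0, [0, -3, 0], [0, 0, 0]]
    - [1.0, [0, -3, 0], [0, 0, 0]]
    - [1.0, [0, -3, 0], [0, 0, 0]]
    - [1.0, [0, -3, 0], [0, 0, 0]]
    - [1.0, [0, -3, 0], [0, 0, 0]]
    - [1.0, [0, -3, 0], [0, 0, 0]]

```text
time: 13.45
ee_pos: [0.4022, 0.0492, 0.35]
tcp_rot: [179.9, 0.1, 1.4]
wrist_force: [0.5, -0.9, -0.8]
opening: 0.0119
```

Emit:
play_rows:
  rows:
    - [1.0, [0, -3, 0], [0, 0, 2]]
    - [1.0, [0, -3, 0], [0, 0, 2]]
    - [1.0, [0, -3, 0], [0, 0, 2]]
    - [1.0, [0, -3, 0], [0, 0, 2]]
    - [1.0, [0, -3, 0], [0, 0, 0.7]]
    - [1.0, [0, -3, 0], [0, 0, 0]]
    - [1.0, [0, -2, 0], [0, 0, 0]]
    - [1.0, [0, 0, 0], [0, 0, 0]]

```text
time: 14.25
ee_pos: [0.4151, 0.261, 0.3493]
tcp_rot: [179.9, 0.1, -7.4]
wrist_force: [-0.2, -0.6, -1.0]
opening: 0.0113
```

```bash
python3 - <<'E'
from workcell import get_obs,camera,spotter
import cv2,numpy as np
o=get_obs(); print(o["ee_pos"],o["tcp_rot"])
for n in ["wrist","scene","side"]:
    p=camera(n); cv2.imwrite(f"pics/{n}_r.png",p["img"][:,:,::-1]); print(p["xyz"],p["orientation"])
    print([(np.round(d["point"],3).tolist(),round(d["confidence"],2)) for d in spotter.spot_in(p,"rack")])
E
```

```text
[0.41505759 0.26095114 0.34927815] [ 1.79947547e+02  8.26754894e-02 -7.39915632e+00]
[0.42715326 0.34403849 0.48010815] [ 1.60902594e+02  1.17781369e-01 -7.40548038e+00]
[([0.484, 0.267, 0.051], 0.84)]
[ 1.1626259  -0.87088953  0.90780656] [-1.27290500e+02  5.44668877e-02  3.69142848e+01]
[([0.493, 0.249, 0.056], 0.85), ([0.724, 0.311, 0.007], 0.5), ([0.416, 0.25, 0.271], 0.2)]
[-0.08321786  0.80492783  0.92491712] [-124.96128157   -1.06844157 -142.98629533]
[([0.466, 0.279, 0.052], 0.83)]
```

View pics/wrist_r.png

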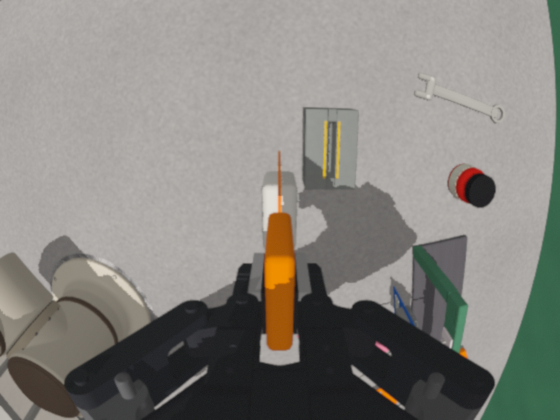

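View pics/scene_r.png

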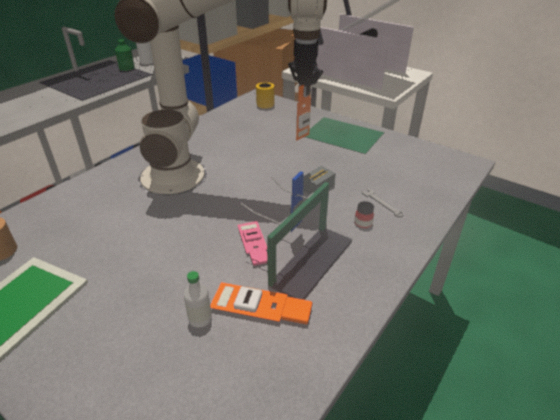

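View pics/side_r.png

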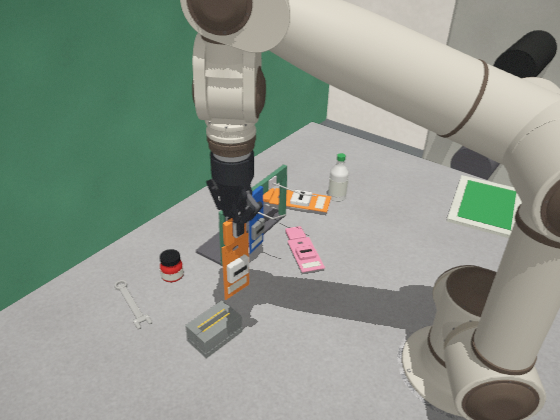

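```bash
python3 - <<'E'
import cv2
a=cv2.imread("pics/wrist_r.png")[95:200,290:370]; cv2.imwrite("pics/wr.png",cv2.resize(a,None,fx=5.7,fy=5.7,interpolation=cv2.INTER_CUBIC))
a=cv2.imread("pics/scene_r.png")[160:215,290:345]; cv2.imwrite("pics/sr.png",cv2.resize(a,None,fx=10,fy=10,interpolation=cv2.INTER_CUBIC))
E
```

```text
(no output)
```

View pics/wr.png

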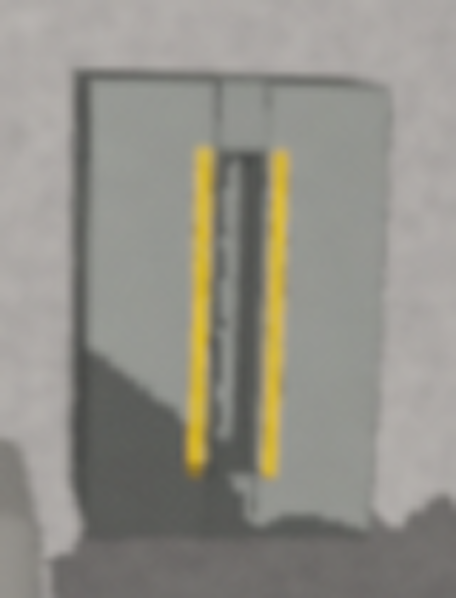

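View pics/sr.png

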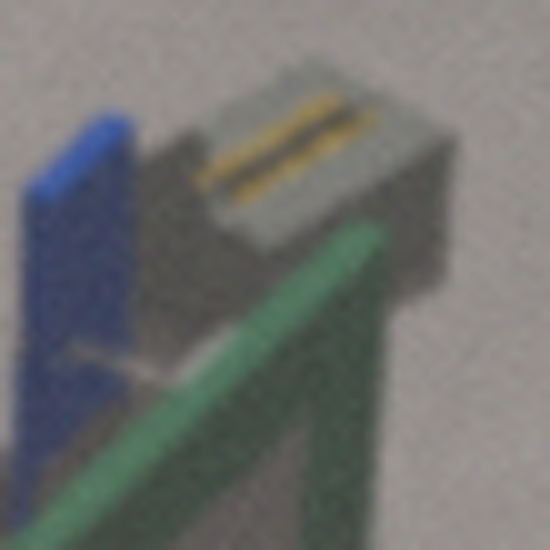

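```bash
python3 - <<'E'
from h import *
from scipy.optimize import least_squares
np.set_printoptions(precision=4,suppress=True)
W=([0.42715326,0.34403849,0.48010815],[160.902594,0.11778,-7.40548])
k=lambda x,y:np.array([290+x/5.7-.45,95+y/5.7-.45])
wp={(-.0355,.055):k(88,78),(.0355,.055):k(390,88),(.0355,-.055):k(375,528),(-.0055,.039):k(217,150),(.0055,.039):k(268,150),(.0055,-.039):k(255,472),(-.0055,-.039):k(207,472)}
sp={(.0355,.055):s3(95,210),(.0355,-.055):s3(312,62),(-.0355,-.055):s3(432,158),(-.0355,.055):s3(210,318)}
def P(v,ks): return R.from_euler('z',v[2],degrees=True).apply([[a,b,.055] for a,b in ks])+[v[0],v[1],0]
rw=lambda v:(fproj(P(v,wp),*W)-np.array(list(wp.values()))).ravel()
rs=lambda v:(proj("side",P(v,sp))-np.array(list(sp.values()))).ravel()
for n,f in [("wrist",rw),("side",rs),("both",lambda v:np.r_[rw(v),rs(v)])]:
    s=least_squares(f,[.486,.264,-7]); print(n,s.x,np.abs(s.fun).max(),s.fun.round(1))
# pack: predicted tail +y corner, given TCP and vertical pack
e=np.array([.41506,.26095,.34928])
Rm=R.from_euler('z',-7.4,degrees=True)
bz=e[2]-.2114+.046
print("bottom z",bz)
for q in [(0,.033,0),(0,.025,.190),(0,-.025,.19),(-.006,.025,.19),(.006,.025,.19),(-.006,-.025,.19),(.006,-.025,.19)]:
    print(q,fproj(Rm.apply(q)+[e[0],e[1],bz],*W))
E
python3 - <<'E'
import cv2
a=cv2.imread("pics/wrist_r.png")[140:360,235:325]; cv2.imwrite("pics/wp.png",cv2.resize(a,None,fx=2.7*1,fy=2.7,interpolation=cv2.INTER_CUBIC))
E
```

```text
wrist [ 0.4858  0.2646 -6.726 ] 1.7111917258908704 [-0.2 -0.3  0.4 -1.  -0.2  1.7  0.  -0.6 -0.7 -0.4  0.1  0.4  0.6  0.4]
side [ 0.4854  0.2642 -7.2628] 0.6349128531284691 [-0.6  0.2  0.3 -0.2  0.3 -0.2  0.   0.1]
both [ 0.4857  0.2646 -6.8338] 1.8012180773826003 [-0.2 -0.3  0.4 -0.9 -0.3  1.8  0.  -0.5 -0.6 -0.4  0.   0.4  0.5  0.4
 -0.8  0.4 -0.1 -0.2  0.1 -0.3  0.1  0.1]
bottom z 0.18388
(0, 0.033, 0) [[278.4407 150.4228]]
(0, 0.025, 0.19) [[276.3062 259.785 ]]
(0, -0.025, 0.19) [[276.8228 354.5475]]
(-0.006, 0.025, 0.19) [[260.1889 259.7081]]
(0.006, 0.025, 0.19) [[292.4406 259.77  ]]
(-0.006, -0.025, 0.19) [[263.5398 354.4205]]
(0.006, -0.025, 0.19) [[290.1151 354.5135]]
```

View pics/wp.png

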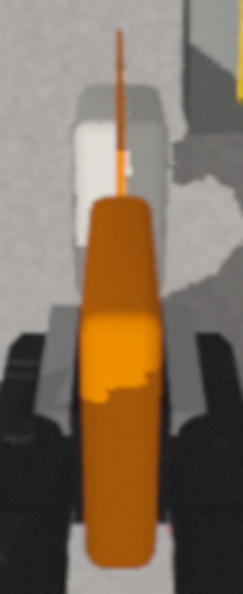

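Emit:
play_rows:
  rows:
    - [1.0, [2, -0.4, 0], [0, 0, 0]]
    - [1.0, [2, -0.4, 0], [0, 0, 0]]
    - [1.0, [1.8, -0.3, 0], [0, 0, 0]]
    - [1.0, [1, -0.15, 0], [0, 0, 0]]
    - [1.0, [0, 0, 0], [0, 0, 0]]
    - [1.0, [0, 0, 0], [0, 0, 0]]

```text
time: 15.15
ee_pos: [0.4858, 0.2573, 0.3531]
tcp_rot: [-179.9, -0.2, -7.9]
wrist_force: [-0.7, -0.5, -0.8]
opening: 0.0116
```

Emit:
play_rows:
  rows:
    - [1.0, [-0.15, -0.7, 0], [0, 0, -0.8]]
    - [1.0, [0, 0, 2], [0, 0, 0]]
    - [1.0, [0, 0, 2.5], [0, 0, 0]]
    - [1.0, [0, 0, 2.5], [0, 0, 0]]
    - [1.0, [0, 0, 1.5], [0, 0, 0]]
    - [1.0, [0, 0, 1], [0, 0, 0]]
    - [1.0, [0, 0, 0], [0, 0, 0]]

```text
time: 15.85
ee_pos: [0.4814, 0.2675, 0.2578]
tcp_rot: [-179.7, -0.4, -6.7]
wrist_force: [-0.5, -0.3, -0.6]
opening: 0.0116
```

Emit:
play_rows:
  rows:
    - [1.0, [0.4, 0.27, 0.5], [0.2, -0.3, 0]]
    - [1.0, [0, 0, 0.5], [0, 0, 0]]
    - [1.0, [0, 0, 0], [0, 0, 0]]
    - [1.0, [0, 0, 0], [0, 0, 0]]

```text
time: 16.25
ee_pos: [0.4857, 0.2649, 0.2496]
tcp_rot: [-179.3, -0.2, -6.6]
wrist_force: [0.9, 0.2, -1.1]
opening: 0.0112
```

```bash
python3 - <<'E'
from workcell import get_obs,camera
import cv2,numpy as np
o=get_obs(); print(o["ee_pos"],o["tcp_rot"])
p=camera("side"); cv2.imwrite("pics/p1s.png",cv2.resize(p["img"][240:370,170:270,::-1],None,fx=4.6,fy=4.6,interpolation=cv2.INTER_CUBIC))
p=camera("wrist"); cv2.imwrite("pics/p1w.png",cv2.resize(p["img"][100:280,200:360,::-1],None,fx=3.3,fy=3.3,interpolation=cv2.INTER_CUBIC)); print(p["xyz"],p["orientation"])
E
```

```text
[0.48565464 0.26485239 0.24963364] [-179.34651468   -0.18199176   -6.61393138]
[0.49579456 0.34656518 0.38151852] [ 1.61610639e+02 -1.51658008e-01 -6.61777459e+00]
```

View pics/p1s.png

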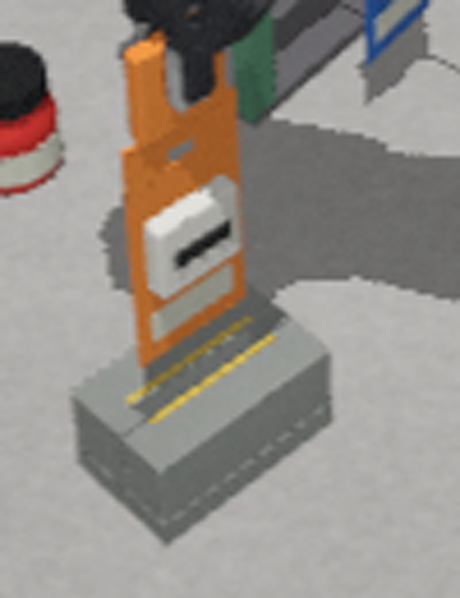

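View pics/p1w.png

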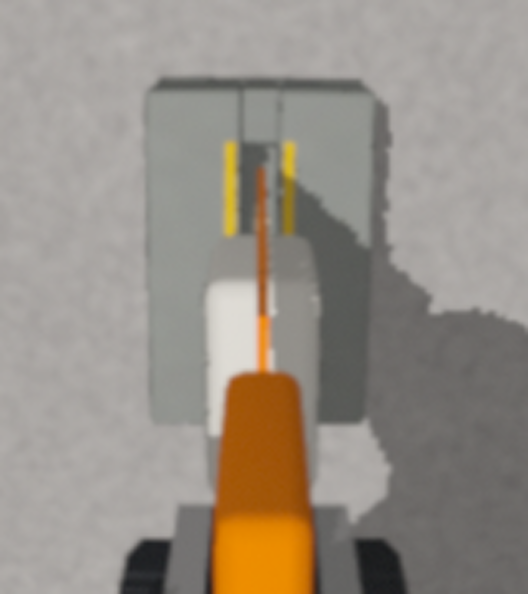

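```bash
python3 -c "
from h import *
a=atz('side',201.1,318.9,.084);b=atz('side',222.8,304.8,.084);print(a,b,(a+b)/2,np.linalg.norm(a-b))"
```

```text
[0.49101901 0.29657894 0.084     ] [0.48157028 0.23558279 0.084     ] [0.48629464 0.26608086 0.084     ] 0.06172364643627174
```

Emit:
play_rows:
  rows:
    - [1.0, [0, 0, 0.5], [-0.6, 0, 0]]
    - [1.0, [0, 0, 0.7], [0, 0, 0]]
    - [1.0, [0, 0, 0], [0, 0, 0]]

```text
time: 16.65
ee_pos: [0.4859, 0.2651, 0.237]
tcp_rot: [-180.0, -0.2, -6.6]
wrist_force: [-0.6, 0.8, -0.9]
opening: 0.0117
```

Emit:
play_rows:
  rows:
    - [1.0, [-0.03, 0.07, 0.8], [0, 0, 0]]
    - [1.0, [0, 0, 0.8], [0, 0, 0]]
    - [1.0, [0, 0, 0.7], [0, 0, 0]]
    - [1.0, [0, 0, 0], [0, 0, 0]]

```text
time: 17.05
ee_pos: [0.4852, 0.2642, 0.2111]
tcp_rot: [180.0, -0.2, -6.6]
wrist_force: [0.5, -0.1, -0.1]
opening: 0.0114
```

Emit:
play_rows:
  rows:
    - [1.0, [0, 0, 0.7], [0, 0, 0]]
    - [1.0, [0, 0, 0.7], [0, 0, 0]]
    - [1.0, [0, 0, 0.7], [0, 0, 0]]
    - [1.0, [0, 0, 0], [0, 0, 0]]

```text
time: 17.45
ee_pos: [0.4852, 0.2642, 0.1881]
tcp_rot: [180.0, -0.1, -6.6]
wrist_force: [-0.6, -0.7, -1.2]
opening: 0.0113
```

```bash
python3 - <<'E'
from workcell import get_obs,camera
import cv2,numpy as np
p=camera("side"); cv2.imwrite("pics/p2s.png",cv2.resize(p["img"][240:370,170:270,::-1],None,fx=4.6,fy=4.6,interpolation=cv2.INTER_CUBIC))
F=[]
for i in range(6): camera("scene"); F.append(get_obs()["wrist_force"])
o=get_obs();print(o["ee_pos"],o["tcp_rot"],np.mean(F,0))
E
```

```text
[0.48569383 0.26443911 0.18974686] [-179.95496687   -0.2501001    -6.60489604] [-0.38409336 -0.04224636 -0.63443955]
```

View pics/p2s.png

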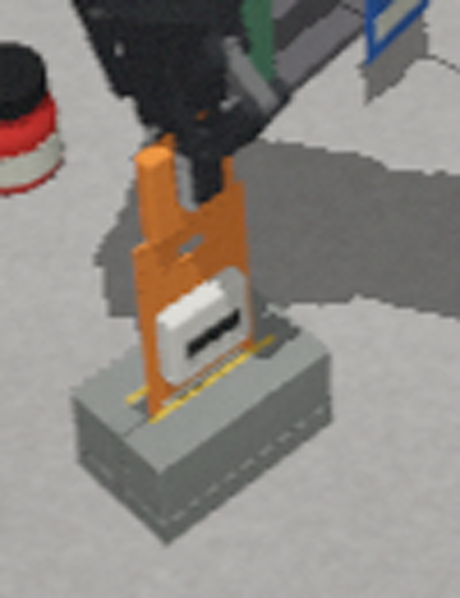

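Emit:
play_rows:
  rows:
    - [1.0, [0, 0, 0.4], [0, 0, 0]]
    - [1.0, [0, 0, 0.2], [0, 0, 0]]
    - [1.0, [0, 0, 0.1], [0, 0, 0]]
    - [1.0, [0, 0, 0], [0, 0, 0]]

```text
time: 18.2
ee_pos: [0.4858, 0.2645, 0.1823]
tcp_rot: [-179.9, -0.3, -6.6]
wrist_force: [-0.2, -0.6, -1.2]
opening: 0.0117
```

Emit:
play_rows:
  rows:
    - [1.0, [0, 0, 0.1], [0, 0, 0]]
    - [1.0, [0, 0, 0.1], [0, 0, 0]]
    - [1.0, [0, 0, 0], [0, 0, 0]]

```text
time: 18.5
ee_pos: [0.486, 0.2646, 0.1806]
tcp_rot: [-179.9, -0.3, -6.6]
wrist_force: [0.1, -0.6, -1.3]
opening: 0.0115
```

Emit:
play_rows:
  rows:
    - [1.0, [0, 0, 0.1], [0, 0, 0]]
    - [1.0, [0, 0, 0.1], [0, 0, 0]]
    - [1.0, [0, 0, 0], [0, 0, 0]]

```text
time: 18.8
ee_pos: [0.4862, 0.2647, 0.1808]
tcp_rot: [-179.8, -0.4, -6.6]
wrist_force: [-0.4, -0.7, -0.6]
opening: 0.0117
```

```bash
python3 chk.py z1
```

```text
[-0.37758536  0.12926689  2.12970217] [0.2403509  0.35561995 0.90629878] [0.486276   0.26478618 0.18055045] [-179.83066335   -0.41628851   -6.60413754] 19.2
hole-wire -0.04373154287473385 before bar 0.14542399596731181
```

Emit:
play_rows:
  rows:
    - [0.8, [0, 0, 0], [0, 0, 0]]
    - [0.7, [0, 0, 0], [0, 0, 0]]
    - [0.6, [0, 0, 0], [0, 0, 0]]
    - [0.4, [0, 0, 0], [0, 0, 0]]
    - [0.2, [0, 0, 0], [0, 0, 0]]
    - [0.0, [0, 0, 0], [0, 0, 0]]
    - [0.0, [0, 0, 0], [0, 0, 0]]
    - [0.0, [0, 0, 0], [0, 0, 0]]

```text
time: 20.0
ee_pos: [0.4861, 0.2646, 0.1797]
tcp_rot: [-179.9, -0.4, -6.6]
wrist_force: [0.1, 0.4, 0.4]
opening: 0.0855
```

```bash
python3 - <<'E'
from workcell import get_obs,camera
import cv2,numpy as np
p=camera("side"); cv2.imwrite("pics/p3s.png",cv2.resize(p["img"][240:370,170:270,::-1],None,fx=4.6,fy=4.6,interpolation=cv2.INTER_CUBIC))
p=camera("wrist"); cv2.imwrite("pics/p3w.png",p["img"][:,:,::-1])
o=get_obs();print(o["ee_pos"],o["tcp_rot"],o["wrist_force"],o["opening"])
E
```

```text
[0.48608426 0.26457054 0.17970138] [-179.88629842   -0.35389089   -6.61137269] [-0.1166568   0.39422842 -0.7118065 ] 0.0854013348881265
```

View pics/p3s.png

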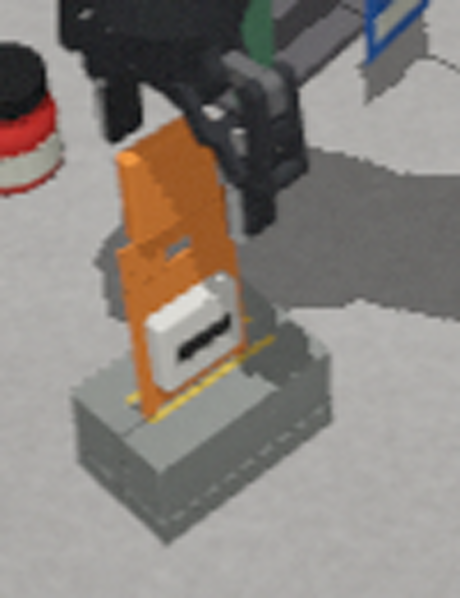

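View pics/p3w.png

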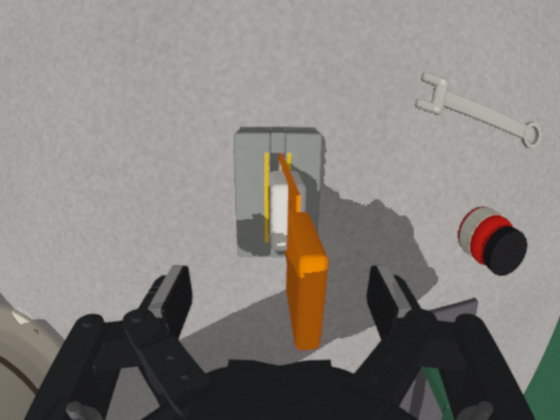

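Emit:
play_rows:
  rows:
    - [0.0, [0.3, 0, -1.5], [0, 0, 0]]
    - [0.0, [0, 0, -3], [0, 0, 0]]
    - [0.0, [0, 0, -4], [0, 0, 0]]
    - [0.0, [0, 0, -4], [0, 0, 0]]
    - [0.0, [0, 0, -3], [0, 0, 0]]
    - [0.0, [-4, 0, 0], [0, 0, 0]]
    - [0.0, [-4, 0, 0], [0, 0, 0]]
    - [0.0, [-2, 0, 0], [0, 0, 0]]
    - [0.0, [0, 0, 0], [0, 0, 0]]
    - [0.0, [0, 0, 0], [0, 0, 0]]

```text
time: 21.1
ee_pos: [0.3874, 0.2765, 0.3396]
tcp_rot: [-179.9, -0.3, -6.7]
wrist_force: [-0.1, -0.6, -0.1]
opening: 0.0851
```

```bash
python3 - <<'E'
from workcell import get_obs,camera
import cv2,numpy as np
p=camera("side"); cv2.imwrite("pics/p4side.png",p["img"][:,:,::-1]);cv2.imwrite("pics/p4s.png",cv2.resize(p["img"][240:370,170:270,::-1],None,fx=4.6,fy=4.6,interpolation=cv2.INTER_CUBIC))
p=camera("scene"); cv2.imwrite("pics/p4sc.png",p["img"][:,:,::-1])
p=camera("wrist"); cv2.imwrite("pics/p4w.png",p["img"][:,:,::-1])
print(p["xyz"],p["orientation"])
o=get_obs();print(o["ee_pos"],o["tcp_rot"],o["wrist_force"],o["opening"],o["time"])
E
```

```text
[0.39811265 0.35924428 0.47041034] [161.07585227  -0.25722573  -6.71397742]
[0.38810824 0.27624979 0.33905524] [-179.90009771   -0.27063225   -6.73122665] [ 0.75313314 -0.24029104  0.11398408] 0.08542631554772546 21.25
```

View pics/p4s.png

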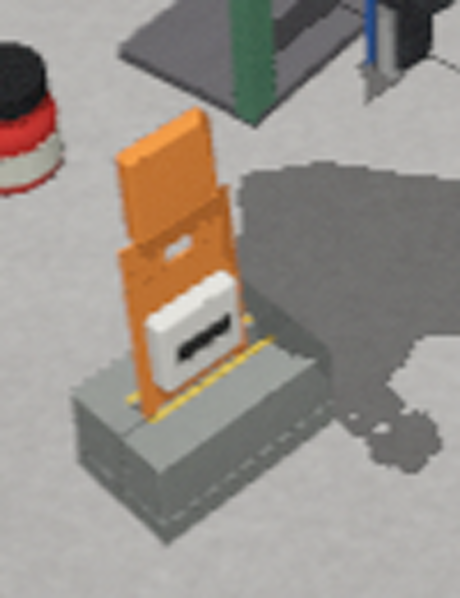

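View pics/p4sc.png

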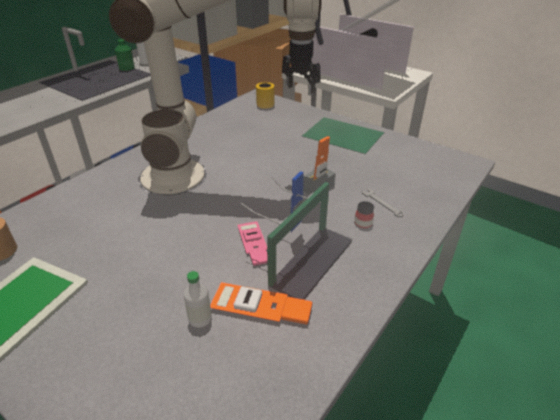

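View pics/p4w.png

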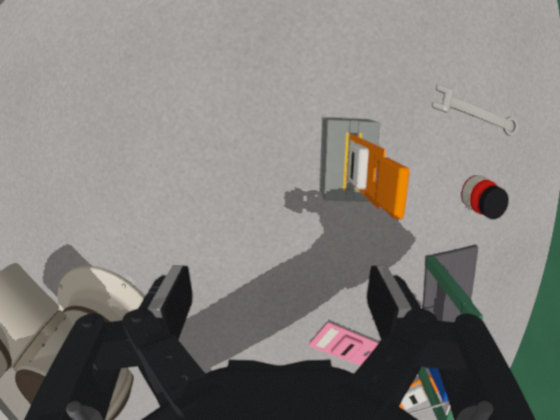

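```bash
python3 - <<'E'
from h import *
from scipy.optimize import least_squares
k=lambda x,y:np.array([170+x/4.6-.4,240+y/4.6-.4])
ob=[((-.001,.033,.138),k(120,250)),((-.001,-.033,.138),k(228,187)),((-.006,.025,.19),k(122,165)),((-.006,-.025,.19),k(205,122))]
f=lambda v:(proj("side",R.from_euler('ZY',[v[2],v[3]],degrees=True).apply([o[0] for o in ob])+[v[0],v[1],v[4]])-np.array([o[1] for o in ob])).ravel()
g=lambda v:np.r_[f(v),(v[4]-.015)*1000]
s=least_squares(g,[.486,.264,-7,5,.015]);print(s.x,s.fun.round(2))
d=R.from_euler('z',6.8,degrees=True).apply(s.x[[0,1,4]]-[.4856,.2645,0]);print("in rack frame",d)
E
```

```text
[ 0.4867892   0.26701015 -9.68048937  4.58581891  0.01492605] [-0.99  0.99 -0.08  0.23  0.04  0.05  1.04 -1.39 -0.07]
in rack frame [0.00088363 0.0026333  0.01492605]
```

```bash
python3 -c "
from workcell import job_done,get_obs
print(job_done()); print(get_obs()['time'])"
```

```text
the job is handed in; nothing more can be done
None
the job is handed in; nothing more can be done
```

The orange pack is in the rack's slot, released, and the arm is clear of everything. I handed the job in at about 21 s of the 72 s allowed; no verdict is reported.

- **Removal:** I chose the smaller orange pack on the right peg and pinched its grip block from above. I measured the peg's upturn at about 16° and drew the pack off while raising it along the tip. The average wrist force stayed at the pack's weight, below 1 N, with no sign of pushing the wire.
- **Placing:** I lowered the pack until the floor contact showed (about +2 N, at the height I expected), and only then opened the fingers and withdrew.
- **Last checks:** A fit to the final side picture puts the pack 0.9 mm across and 2.6 mm along from the slot's centre. That fit takes the lower edge to be on the slot floor; the floor contact and arm height support this. The tilt fits at about 5°, a rough figure because the slot's play would allow up to about 13°; the limit is 17°. The blue pack still hangs on its peg, and the jar, bottle, wrench and stand look unmoved.
- **Unplanned:** Both look-alikes, the pink pack and the large orange one, fell over on the bench during the run. I saw no robot contact with either. The large orange one landed by the stand's right post and the bottle, and I could not rule out that it touched the stand.

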